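# Level the split bench top: press in the gap filler, knock the dogs down

## Robot

A 7-joint arm with a two-finger parallel gripper is mounted at the origin on the work surface. World frame = base frame: x ahead of the robot, y to its left, z up, the work surface at z = 0. Lengths are in m, angles in rad, forces in N, time in s.
With the tool pointing down it reaches from about 0.425 to 0.875 m from the base axis. Payload 4.7 kg.
Tool frame: the origin (TCP) lies on the centre line of the jaws, within the pads' length; the fingertips stand 14 mm ahead of it and the grasp point (between the pads) lies 5 mm behind it; z points along the fingers, y is the line along which they close (so a half turn about z gives the same grasp; the last joint's range is limited). The gripper opens to 87 mm and grips with 3 to 60 N. Pads are 19 mm wide; open, the fingers measure 117 mm over their backs; the gripper's body (75 mm by 190 mm) begins 51 mm behind the grasp point.
Start: joints at [-1.26, 0.321, -0.07, 1.45, 0.023, 1.371, -0.057], TCP at [0.19, 0.622, 0.237] pointing down, gripper open.
Joint ranges: [-2.86, 2.86], [-0.3, 2.09], [-1.38, 1.24], [0.06, 2.45], [-1.56, 4.7], [0.09, 2.05], [-2.69, 2.69]. Speed limits (rad/s): [2.57, 2.57, 3.14, 3.14, 3.14, 3.14, 3.14].

## Interface

Orientations are given as a rotation vector (axis times angle).
In Python, from bench import ctrl gives the robot as it stands.
- The arm moves only by the tool send_rows, never from a script. Its argument "steps" is a list of rows, each an object of numbers: "tx", "ty", "tz": the shift along the tool's x, y, z in units of 60 mm (1.0 is 60 mm); "turn": the turn about the tool's z in units of 8 degrees (1.0 is 8 degrees); "grip": the opening, from 0 (shut) to 1 (fully open). A call has 1 to 12 rows; each row shifts and turns the commanded pose from where the row before left it, along the tool's axes as they then stand; what a row does not reach is not made up. A row lasts 1/8 s, in which the tool goes at most 62.5 mm and 10.7 degrees, less where a joint would pass 70% of its speed; a pose out of reach is approached as far as the arm can. A call is refused whole if a number of a shift passes 1 or a number of a turn 1, either way. A call with a gripper value outside its range is refused whole. The fingers move at their own pace and stop on an object; "newtons" is the grip in N (left out, the last holds). Time passes only in rows, so rows that do not move let the fingers close. It gives the time, the measured TCP pose, the force, the opening and the grip force at its end, in the units of the state.
- ctrl.get_state(): the state, without advancing time (a new reading comes with each control period).
- ctrl.get_image(name): name is "scene" or "side" or "wrist"; returns a dict with "pixels" (420x560x3 uint8, red, green, blue), "K" (3x3 intrinsics, pixels), "cam_to_world" (4x4, takes a point from camera to world coordinates); the wrist camera has in their place "T_tool_cam" (4x4, takes a point from camera to tool coordinates, whose origin is the TCP and whose axes are the flange's). Camera axes: x right, y down, z forward; pixel columns grow to the right and rows downward; lengths in m; the calibration is good to about 2 mm. The wrist camera is an equidistant fisheye: a pixel r from the principal point sees the ray r / f radians off the axis. A picture is of the moment at which its call begins: read the wrist's pose just before it. There is no depth.
- ctrl.close_job(): hands the job in; it is judged then, once.
The state is a dict: "time": time; "joint_positions": joint angles; "qd": joint speeds; "joint_torque": joint torques, N m; "position": TCP position; "tool_rot": TCP orientation; "ft_force": force on the tool from outside, world axes, zero at the start; "torque": the same for the moment, N m; "grip_width": opening from 0.0 (shut) to 1.0 (fully open); "grip_force": force on a finger pad.
Only numpy, scipy, OpenCV 4.12 (cv2) and the standard library are available. Lean on these libraries where they do the work, as an engineer would, in place of code of your own. Each camera call takes 0.05 s, during which the arm holds its last target. There are 200 camera calls.

## Task

Make the top of the small split bench flat again: fit the loose filler piece into the empty stretch of the bench's gap and press it down until it is flush with the top. Then take the mallet from the tool tray, drive both bench dogs down flush with it (not with the fingers), and stand the mallet back in the tray on its striking face. Leave the other tools and the glue bottle where they are.

Things in the scene. Friction and masses are not known exactly. Their poses are not given: they have to be found in the camera images.
- slot (a point): The empty stretch of the gap in the bench top: a slot 50 mm wide (x) by 162 mm long (y) by 36 mm deep with a flat floor, between two filler pieces already in. This point is the centre of its mouth, level with the bench top, 50 mm above the table; z up.
- bench: Bench-top bench: a fixed slab of pale wood, 300 mm (x) by 400 mm (y), 50 mm thick, flat on the table, with a 50 mm wide gap along y down its middle. A vice jaw with two screws and bars, no higher than the top, adds 110 mm on its far (+x) side. Flat black discs in the top are empty dog holes. Origin: centre of its underside; z up.
- slot_floor (a point): Centre of the slot's floor, 36 mm below its mouth. Four sprung brass balls (bullet catches) stand 4 mm out of the slot's long walls, 16 mm below the top, 55 mm either side of the middle. An entering filler stops on them, level, 16 to 21 mm proud; 8 to 15 N straight down at its middle takes it past, then about 6 N slides it to the floor, where it is flush.
- filler: The loose filler piece: a bar of pale wood 46 mm (x) by 158 mm (y) by 36 mm high, 0.22 kg, the same either way round, its foot chamfered (3 mm on every side over 7 mm of height). It starts flat on the table, right way up, at one side of the bench. Two flat dark discs mark its top (a shorter, wider offcut near the robot is not it). Origin: centre of its underside; z up.
- filler_top (a point): Centre of the filler's top face, 36 mm above its underside; same axes as the filler.
- dog_left_slide (a joint): Slide of the left (+y) bench dog in its hole, in m: 0 = standing 22 mm proud of the top, 0.022 = flush with the top (its stop). A spring catch holds it by friction wherever it stands: it takes about 9 to 12 N to move it and it does not come back up.
- dog_right_slide (a joint): The same for the right (-y) bench dog.
- dog_left: Left bench dog: a plain round aluminium pin 20 mm in diameter standing upright out of the bench top, 14 to 22 mm proud at the start. Origin: centre of its top face, z up. It stands in the bench's far (+x) half, 87.5 mm in +x and 120 mm in +y from the centre of the slot, in the bench's axes.
- dog_right: Right bench dog, the same, 87.5 mm in +x and 120 mm in -y from the centre of the slot.
- mallet: Joiner's wooden mallet, 0.34 kg, standing in the tray on one striking face. Head 70 mm (x) by 52 mm (y) by 96 mm high. Handle level, from the middle of the head's -x side, 150 mm long towards -x, 20 mm wide (y) by 26 mm high, its centre line 48 mm above the lower striking face. Origin: centre of the lower striking face; z up.
- mallet_grip (a point): Point on the handle's centre line, 70 mm in -x from the middle of the head (35 mm from its side) and 48 mm above the lower striking face; same axes as the mallet. The centre of mass lies 50 mm from here, in the head. Gripped here with about 100 N, the mallet stays level.
- tray: Fixed open plywood tool tray on the table at the other side of the bench from the filler, outside 270 mm (x) by 170 mm (y), walls 8 mm thick and 35 mm high, floor 8 mm thick. Origin: centre of its underside. The mallet stands in it about 60 mm in +x and 20 mm in -y from its centre with the handle towards -x; a chisel lies along its +y side.
- chisel: Bystander: chisel with black handle, 220 mm long, 29 mm thick, in the tray.
- try_square: Bystander: try square, 175 by 80 mm, 16 mm thick, flat on the bench's near (-x) half, towards -y.
- pencil: Bystander: flat carpenter's pencil, 170 mm, 8 mm thick, on the bench's near half, towards +y.
- glue: Bystander: white glue bottle, 60 mm in diameter, 170 mm high, on the table off the bench's far left corner.
- tape: Bystander: tape measure, 65 by 65 by 35 mm, on the table off the bench's far right corner.
Mind the look-alikes: they are no part of the job. What is shaped like the filler but blue or green is not meant.

How it is judged:
On the way, in this order (a step that is already met when the one before it is completed fails the run):
1. the filler lies flush in the slot (x of filler_top in the frame of slot between -0.003 and 0.003 m and y of filler_top in the frame of slot between -0.003 and 0.003 m and z of filler_top in the frame of slot between -0.002 and 0.002 m and angle between the z axis of filler and the z axis of slot, either way round below 0.05 rad), for 0.2 s.
2. the mallet strikes or presses on a dog ((contact force between mallet and dog_left above 3 N or contact force between mallet and dog_right above 3 N)), for 0.02 s.
3. both dogs are down flush (value of joint each of dog_left_slide, dog_right_slide above 0.0195 m), for 0.2 s.
At the end, for the whole second after the job is handed in: The filler lies flush in the slot (its top within 2 mm of the bench top, 3 mm of the slot's middle, level within 0.05 rad), both dogs are down within 2.5 mm of flush, and the mallet stands on its striking face on the tray's floor (within 0.15 rad of upright), all at rest and released (all of step 1 and all of step 3 and x of mallet in the frame of tray between -0.11 and 0.11 m and y of mallet in the frame of tray between -0.065 and 0.065 m and z of mallet in the frame of tray below 0.02 m and angle between mallet's own z axis and vertical below 0.15 rad and linear speed of each of mallet, filler below 0.02 m/s); the robot touches nothing.
It fails at once if a dog is pushed with the fingers or the arm instead of the mallet (contact force between any of the fingers, the arm and dog_left above 2 N or contact force between any of the fingers, the arm and dog_right above 2 N).
It fails at once if a bystander is shifted by more than 30 mm (distance of any of chisel, try_square, pencil, glue, tape from where it was at the start of the episode above 0.03 m).
It also fails if it takes over 61 s, if anything falls off the work surface, if the arm or the gripper's body presses on something with over 40 N, if the wrist force passes 120 N, or if a joint passes its speed limit or range.

## Working session

There is one attempt and no reset: what is moved stays moved. The work goes in short steps, Python scripts to look and compute and a tool call to move; the robot and the scene stay as the last step left them, time stands still between calls to the robot, and variables do not carry over. Pictures are saved under pics/ and viewed, at most 10 in all, crops included, and the job is handed in when it is done.

Besides the shell and the picture viewer there is one more tool, called by a JSON object that holds its "api" and its "payload". send_rows: Moves the arm, as the interface text tells. Its arguments: {"type":"object","properties":{"steps":{"type":"array"},"newtons":{"type":"number"}},"required":["steps"]}

```bash
mkdir -p pics
python3 - <<'E'
from bench import ctrl
import cv2,pickle
s=ctrl.get_state();print(s)
d={}
for n in ("scene","side","wrist"):
    im=ctrl.get_image(n);d[n]=im
    cv2.imwrite(f"pics/{n}0.png",im["pixels"][:,:,::-1])
    print(n,{k:v for k,v in im.items() if k!="pixels"})
d["s"]=s;pickle.dump(d,open("d0.pkl","wb"))
E
```

```text
{'time': 0.0, 'joint_positions': array([-1.25991527,  0.32179079, -0.07006524,  1.45166565,  0.02260177,
        1.37075909, -0.05692095]), 'qd': array([-4.15566105e-04,  1.00078693e-03, -1.01076514e-03,  2.43613095e-04,
       -3.50746504e-04, -3.35787801e-04, -7.08844517e-05]), 'joint_torque': array([ 2.49909465e-05, -4.91291821e+01, -4.04321887e-01, -3.12515116e+01,
       -6.40980061e-02,  4.40289569e-02,  1.86002562e-04]), 'position': array([0.1899972 , 0.62107877, 0.23548693]), 'tool_rot': array([-4.64462142e-01, -3.10689809e+00,  2.87230251e-03]), 'ft_force': array([-0.18403711,  0.37068091,  0.22668356]), 'torque': array([ 0.00617209, -0.0266679 ,  0.01641143]), 'grip_force': 0.0, 'grip_width': 1.0004319498913496}
scene {'K': array([[434.96239405,   0.        , 274.06567215],
       [  0.        , 434.96239405, 206.3588852 ],
       [  0.        ,   0.        ,   1.        ]]), 'cam_to_world': array([[ 0.72428788,  0.41723617, -0.54892718,  1.11636027],
       [ 0.689476  , -0.43195987,  0.5814065 , -0.55379309],
       [ 0.00546931, -0.7995778 , -0.60053762,  0.71891051],
  
[... 311 characters left out ...]
[-0.05996994,  0.67137981, -0.73868312,  0.81163697],
       [ 0.0178915 , -0.73917318, -0.67327773,  0.7526439 ],
       [ 0.        ,  0.        ,  0.        ,  1.        ]])}
wrist {'K': array([[325.1922621 ,   0.        , 280.58562018],
       [  0.        , 325.1922621 , 210.49869547],
       [  0.        ,   0.        ,   1.        ]]), 'T_tool_cam': array([[-5.48159737e-04, -9.65539755e-01, -2.60255030e-01,
         7.20343878e-02],
       [ 9.99999629e-01, -3.56171083e-04, -7.84853968e-04,
        -1.85555828e-04],
       [ 6.65112392e-04, -2.60255364e-01,  9.65539592e-01,
        -1.47853510e-01],
       [ 0.00000000e+00,  0.00000000e+00,  0.00000000e+00,
         1.00000000e+00]])}
```

View pics/scene0.png

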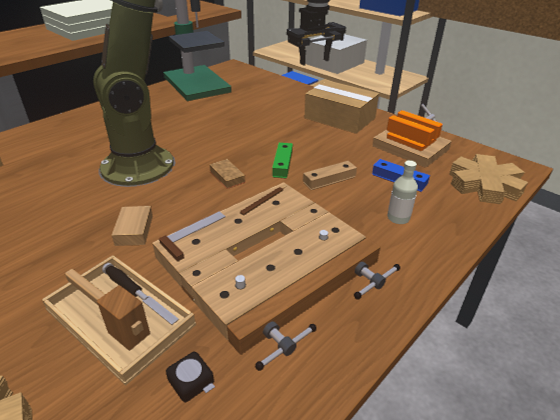

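View pics/side0.png

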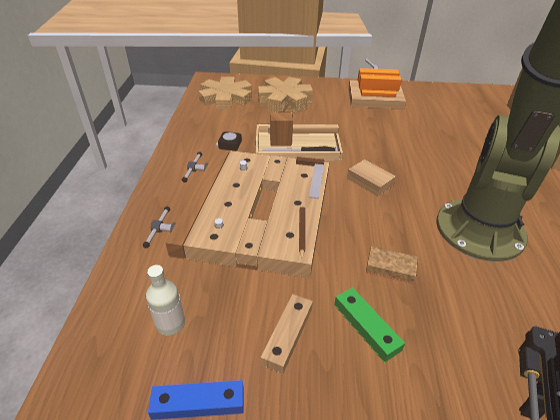

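Scene: filler at (330,174), slot around (262,240), dogs at (240,280) and (323,235), mallet (122,310). Side: filler at (288,332), slot (263,200), dogs (219,223) and (243,165), mallet (282,130). I'll enlarge both.

Run:
```python
import pickle,cv2,numpy as np
d=pickle.load(open("d0.pkl","rb"))
def crop(n,x,y,w,h,k,o):
    p=d[n]["pixels"][y:y+h,x:x+w,::-1]
    cv2.imwrite(o,cv2.resize(p,None,fx=k,fy=k,interpolation=cv2.INTER_CUBIC))
crop("scene",160,150,220,165,3.6,"pics/c1.png")
crop("side",160,145,200,150,4,"pics/c2a.png")
a=cv2.resize(d["side"]["pixels"][285:375,250:330,::-1],(400,450),interpolation=cv2.INTER_CUBIC)
b=cv2.resize(d["scene"]["pixels"][250:340,40:120,::-1],(400,450),interpolation=cv2.INTER_CUBIC)
cv2.imwrite("pics/c2b.png",np.hstack([a,b]))
```

```text
(no output)
```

View pics/c1.png

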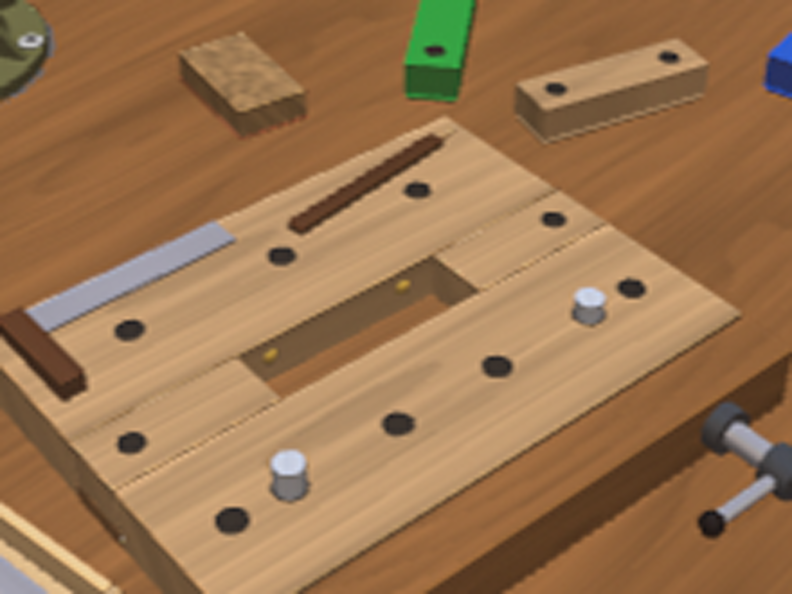

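View pics/c2a.png

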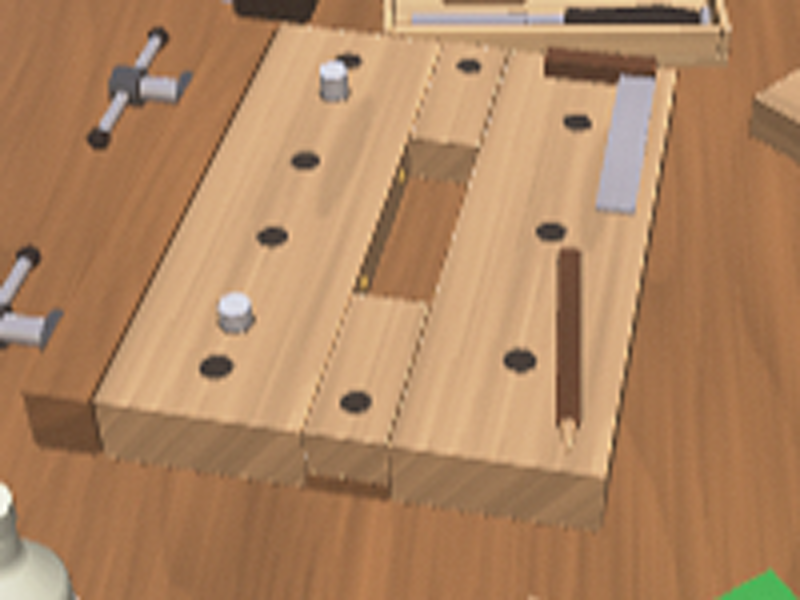

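c1: slot mouth corners (240,356), (434,257), (480,290), (280,401); dog tops (289,461), (589,299); filler discs (556,89), (669,57). c2a: corners (411,136), (477,146), (427,303), (357,293); dog tops (333,68), (235,304).

View pics/c2b.png

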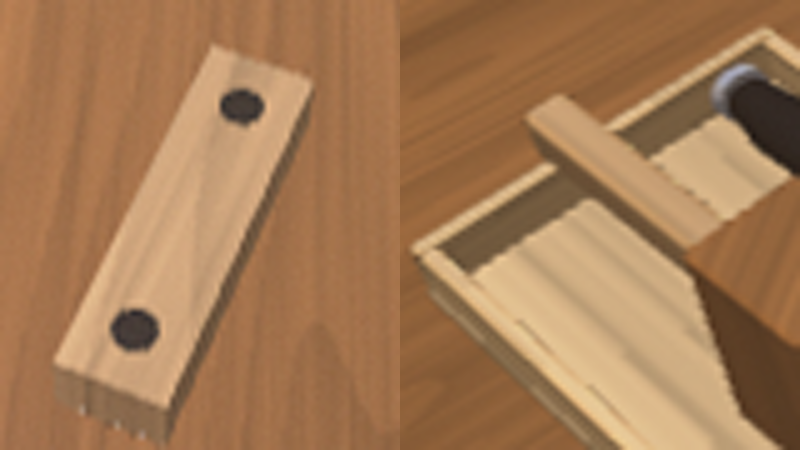

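```bash
cat > h.py <<'E'
import pickle,cv2,numpy as np
from scipy.spatial.transform import Rotation as R
d=pickle.load(open("d0.pkl","rb"))
def ray(n,uv):
    c=d[n];T=c["cam_to_world"];v=T[:3,:3]@np.linalg.solve(c["K"],[*uv,1]);return T[:3,3],v/np.linalg.norm(v)
def tri(rays):
    A=np.zeros((3,3));b=np.zeros(3)
    for o,v in rays:
        P=np.eye(3)-np.outer(v,v);A+=P;b+=P@o
    p=np.linalg.solve(A,b)
    return p,max(np.linalg.norm((np.eye(3)-np.outer(v,v))@(p-o)) for o,v in rays)
def plane(n,uv,z):
    o,v=ray(n,uv);return o+v*(z-o[2])/v[2]
S=lambda x,y:(160+(x+.5)/3.6-.5,150+(y+.5)/3.6-.5)
D=lambda x,y:(160+(x+.5)/4-.5,145+(y+.5)/4-.5)
E
python3 - <<'E'
from h import *
np.set_printoptions(precision=4,suppress=True)
for nm,a,b in [("c-x-y",(240,356),(477,146)),("c-x+y",(434,257),(427,303)),("c+x+y",(480,290),(357,293)),("c+x-y",(280,401),(411,136)),
 ("disc+y",(553,219),(355,401)),("disc-y",(131,443),(468,66)),("dogR",(289,461),(333,68)),("dogL",(589,299),(235,304))]:
    p,e=tri([ray("scene",S(*a)),ray("side",D(*b))]);print(nm,p,e,plane("scene",S(*a),.05)[:2],plane("side",D(*b),.05)[:2])
E
```

```text
c-x-y [ 0.5336 -0.0961  0.049 ] 0.0019165271294503048 [ 0.5368 -0.0966] [ 0.5321 -0.0966]
c-x+y [0.5535 0.0626 0.048 ] 0.0015781230528846171 [0.557  0.0609] [0.552  0.0635]
c+x+y [0.5985 0.0578 0.0482] 0.0025818973158269576 [0.6027 0.0565] [0.5961 0.0579]
c+x-y [ 0.5803 -0.1052  0.0476] 0.002166416477344767 [ 0.5847 -0.1066] [ 0.5783 -0.1041]
disc+y [0.587  0.1502 0.0498] 0.001033629261477328 [0.5882 0.1502] [0.5861 0.1497]
disc-y [ 0.5458 -0.1912  0.0492] 0.000869089145375393 [ 0.5475 -0.1915] [ 0.5451 -0.191 ]
dogR [ 0.6389 -0.1498  0.0705] 0.0014182418684565903 [ 0.6254 -0.1368] [ 0.6427 -0.1801]
dogL [0.6674 0.0874 0.0621] 0.0014098149529025532 [0.6606 0.0995] [0.6695 0.0738]
```

c2b: filler discs at (242,106) and (134,330), and the handle runs from about (560,105) to the head at about (690,235).

```bash
cat >> h.py <<'E'
F=lambda x,y:(250+(x+.5)/5-.5,285+(y+.5)/5-.5)
def pose(s):
    Rm=R.from_rotvec(s["tool_rot"]).as_matrix();return np.array(s["position"]),Rm,np.degrees(np.arctan2(Rm[1,0],Rm[0,0]))
def plan(s,xyz,yaw=None,n=None):
    """rows to bring the tool's point to xyz, tool x heading yaw (deg, mod 180); shift uses axes before turn of each row"""
    p,Rm,y0=pose(s);yaw=y0 if yaw is None else yaw
    dy=(yaw-y0+90)%180-90
    dp=np.array(xyz)-p
    k=n or int(max(np.ceil(np.linalg.norm(dp)/.058),np.ceil(abs(dy)/8),1))
    print("yaw0",round(y0,2),"dyaw",round(dy,2),"tilt",Rm[:,2].round(4),"rows",k)
    for i in range(k):
        Ri=R.from_euler('z',dy/k*i,degrees=True).as_matrix()@Rm
        t=Ri.T@dp/k/.06
        print({"tx":round(t[0],3),"ty":round(t[1],3),"tz":round(t[2],3),"turn":round(-dy/k/8,3)})
def snap(name,out=None):
    from bench import ctrl
    s=ctrl.get_state();im=ctrl.get_image(name)
    if out: cv2.imwrite(out,im["pixels"][:,:,::-1])
    return s,im
def wproj(s,im,P):
    p,Rm,_=pose(s);T=im["T_tool_cam"];q=T[:3,:3].T@(Rm.T@(np.asarray(P)-p)-T[:3,3])
    r=np.hypot(q[0],q[1]);th=np.arctan2(r,q[2]);K=im["K"];return K[:2,2]+K[0,0]*th*q[:2]/r
def wray(s,im,uv):
    p,Rm,_=pose(s);T=im["T_tool_cam"];K=im["K"];e=(np.array(uv)-K[:2,2])/K[0,0];th=np.linalg.norm(e)
    v=np.r_[e/th*np.sin(th),np.cos(th)];return p+Rm@T[:3,3],Rm@T[:3,:3]@v
E
python3 - <<'E'
from h import *
np.set_printoptions(precision=4,suppress=True)
P=[]
for a,b in [((669,57),(134,330)),((556,89),(242,106))]:
    p,e=tri([ray("scene",S(*a)),ray("side",F(*b))]);print(p,e);P.append(p)
c=(P[0]+P[1])/2;v=P[0]-P[1];print(c,np.degrees(np.arctan2(v[1],v[0])),np.linalg.norm(v))
fy=np.degrees(np.arctan2(v[1],v[0]))
plan(d["s"],[c[0],c[1],.15],fy)
d0=d;print(pose(d["s"]))
E
```

```text
[0.5034 0.4046 0.0351] 0.0011129009866598003
[0.4665 0.3009 0.0352] 0.0015328727024110848
[0.4849 0.3528 0.0351] 70.45276619970647 0.11003858427161353
yaw0 163.0 dyaw 87.46 tilt [-0.0004 -0.0018 -1.    ] rows 11
{'tx': np.float64(-0.546), 'ty': np.float64(-0.258), 'tz': np.float64(0.13), 'turn': np.float64(-0.994)}
{'tx': np.float64(-0.505), 'ty': np.float64(-0.331), 'tz': np.float64(0.13), 'turn': np.float64(-0.994)}
{'tx': np.float64(-0.455), 'ty': np.float64(-0.398), 'tz': np.float64(0.13), 'turn': np.float64(-0.994)}
{'tx': np.float64(-0.395), 'ty': np.float64(-0.457), 'tz': np.float64(0.13), 'turn': np.float64(-0.994)}
{'tx': np.float64(-0.328), 'ty': np.float64(-0.507), 'tz': np.float64(0.13), 'turn': np.float64(-0.994)}
{'tx': np.float64(-0.255), 'ty': np.float64(-0.547), 'tz': np.float64(0.131), 'turn': np.float64(-0.994)}
{'tx': np.float64(-0.177), 'ty': np.float64(-0.577), 'tz': np.float64(0.131), 'turn': np.float64(-0.994)}
{'tx': np.float64(-0.095), 'ty': np.float64(-0.596), 'tz': np.float64(0.131), 'turn': np.float64(-0.994)}
{'tx': np.float64(-0.012), 'ty': np.float64(-0.604), 'tz': np.float64(0.131), 'turn': np.float64(-0.994)}
{'tx': np.float64(0.072), 'ty': np.float64(-0.6), 'tz': np.float64(0.131), 'turn': np.float64(-0.994)}
{'tx': np.float64(0.154), 'ty': np.float64(-0.584), 'tz': np.float64(0.131), 'turn': np.float64(-0.994)}
(array([0.19  , 0.6211, 0.2355]), array([[-0.9563,  0.2925, -0.0004],
       [ 0.2925,  0.9563, -0.0018],
       [-0.0001, -0.0018, -1.    ]]), np.float64(162.9952032264635))
```

```bash
sed -i 's/    dy=(yaw-y0+90)%180-90/    dy=(yaw-y0+180)%360-180/' h.py
python3 - <<'E'
from h import *
plan(d["s"],[.4849,.3528,.15],70.45)
E
```

```text
yaw0 163.0 dyaw -92.55 tilt [-4.0e-04 -1.8e-03 -1.0e+00] rows 12
{'tx': np.float64(-0.501), 'ty': np.float64(-0.236), 'tz': np.float64(0.119), 'turn': np.float64(0.964)}
{'tx': np.float64(-0.528), 'ty': np.float64(-0.167), 'tz': np.float64(0.119), 'turn': np.float64(0.964)}
{'tx': np.float64(-0.546), 'ty': np.float64(-0.095), 'tz': np.float64(0.119), 'turn': np.float64(0.964)}
{'tx': np.float64(-0.553), 'ty': np.float64(-0.021), 'tz': np.float64(0.119), 'turn': np.float64(0.964)}
{'tx': np.float64(-0.551), 'ty': np.float64(0.054), 'tz': np.float64(0.119), 'turn': np.float64(0.964)}
{'tx': np.float64(-0.539), 'ty': np.float64(0.127), 'tz': np.float64(0.119), 'turn': np.float64(0.964)}
{'tx': np.float64(-0.517), 'ty': np.float64(0.199), 'tz': np.float64(0.118), 'turn': np.float64(0.964)}
{'tx': np.float64(-0.486), 'ty': np.float64(0.266), 'tz': np.float64(0.118), 'turn': np.float64(0.964)}
{'tx': np.float64(-0.446), 'ty': np.float64(0.329), 'tz': np.float64(0.118), 'turn': np.float64(0.964)}
{'tx': np.float64(-0.397), 'ty': np.float64(0.386), 'tz': np.float64(0.118), 'turn': np.float64(0.964)}
{'tx': np.float64(-0.342), 'ty': np.float64(0.436), 'tz': np.float64(0.118), 'turn': np.float64(0.964)}
{'tx': np.float64(-0.281), 'ty': np.float64(0.478), 'tz': np.float64(0.118), 'turn': np.float64(0.964)}
```

{"api": "send_rows", "payload": {"steps": [{"tx": -0.5,"ty": -0.235,"tz": 0.12,"turn": 0.964,"grip": 1},{"tx": -0.53,"ty": -0.165,"tz": 0.12,"turn": 0.964,"grip": 1},{"tx": -0.545,"ty": -0.095,"tz": 0.12,"turn": 0.964,"grip": 1},{"tx": -0.555,"ty": -0.02,"tz": 0.12,"turn": 0.964,"grip": 1},{"tx": -0.55,"ty": 0.055,"tz": 0.12,"turn": 0.964,"grip": 1},{"tx": -0.54,"ty": 0.125,"tz": 0.12,"turn": 0.964,"grip": 1},{"tx": -0.515,"ty": 0.2,"tz": 0.12,"turn": 0.964,"grip": 1},{"tx": -0.485,"ty": 0.265,"tz": 0.12,"turn": 0.964,"grip": 1},{"tx": -0.445,"ty": 0.33,"tz": 0.12,"turn": 0.964,"grip": 1},{"tx": -0.395,"ty": 0.385,"tz": 0.12,"turn": 0.964,"grip": 1},{"tx": -0.34,"ty": 0.435,"tz": 0.12,"turn": 0.964,"grip": 1},{"tx": -0.28,"ty": 0.48,"tz": 0.12,"turn": 0.964,"grip": 1}]}}

```text
time: 1.65
position: [0.4859, 0.3531, 0.1497]
tool_rot: [-2.57, -1.807, 0.001]
ft_force: [0.8, -0.3, -0.4]
grip_width: 1.003
grip_force: 0.0
```

{"api": "send_rows", "payload": {"steps": [{"grip": 1},{"grip": 1}]}}

```text
validation failed for argument at $.st...
```

Run:
```python
from h import *
s,im=snap("wrist","pics/w1.png");pickle.dump((s,im),open("w1.pkl","wb"))
print(s["time"],pose(s)[0],s["ft_force"]);plan(s,[.4849,.3528,.04],70.45)
for P in [(.5034,.4046,.036),(.4665,.3009,.036)]: print(wproj(s,im,P))
# dark blobs = discs
g=im["pixels"].max(2).astype(np.uint8)
n,l,st,ce=cv2.connectedComponentsWithStats((g<80).astype(np.uint8))
for i in range(1,n):
    if 60<st[i,4]<3000: print(st[i],ce[i])
```

```text
1.65 [0.48591293 0.35312078 0.14969082] [ 0.77108051 -0.29220791 -0.44964962]
yaw0 70.21 dyaw 0.24 tilt [-3.e-04 -2.e-04 -1.e+00] rows 2
{'tx': np.float64(-0.005), 'ty': np.float64(-0.007), 'tz': np.float64(0.914), 'turn': np.float64(-0.015)}
{'tx': np.float64(-0.005), 'ty': np.float64(-0.007), 'tz': np.float64(0.914), 'turn': np.float64(-0.015)}
[280.67110104 145.0004437 ]
[281.17625027 271.13231589]
[324   8  21  19 301] [333.69435216  16.92026578]
[270 136  21  20 332] [280.01204819 145.3253012 ]
[155 240  87  31 889] [186.6231721  258.12260967]
[320 240  89  31 889] [374.52530934 258.15635546]
[260 263  34   9 142] [279.72535211 268.04929577]
[176 297  17  33 345] [183.22318841 312.87246377]
[372 297  14  24 197] [379.58883249 305.31979695]
[ 470  358   56   62 1538] [500.08257477 389.31339402]
```

View pics/w1.png

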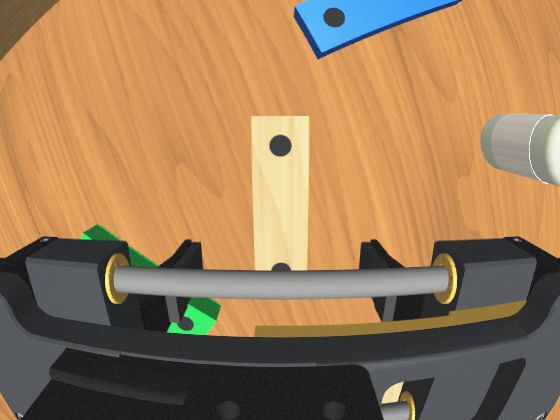

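The wrist view confirms the filler: disc at (280,145), predicted to within 1 px and aligned with the jaws. Descending to grip its top.

{"api": "send_rows", "payload": {"steps": [{"tx": -0.01,"ty": -0.01,"tz": 0.9,"turn": -0.03,"grip": 1},{"tx": 0,"ty": 0,"tz": 0.8,"turn": 0,"grip": 1},{"tx": 0,"ty": 0,"tz": 0.18,"turn": 0,"grip": 1},{"tx": 0,"ty": 0,"tz": 0,"turn": 0,"grip": 0.3},{"tx": 0,"ty": 0,"tz": 0,"turn": 0,"grip": 0.3},{"tx": 0,"ty": 0,"tz": 0,"turn": 0,"grip": 0.3},{"tx": 0,"ty": 0,"tz": 0,"turn": 0,"grip": 0.3},{"tx": 0,"ty": 0,"tz": 0,"turn": 0,"grip": 0.3}], "newtons": 35}}

```text
time: 2.7
position: [0.4851, 0.3538, 0.038]
tool_rot: [2.562, 1.817, 0.002]
ft_force: [-0.7, 0.4, 1.3]
grip_width: 0.521
grip_force: 35.0
```

{"api": "send_rows", "payload": {"steps": [{"tx": 0,"ty": 0,"tz": -0.5,"turn": 0,"grip": 0.3},{"tx": 0,"ty": 0,"tz": -0.9,"turn": 0,"grip": 0.3},{"tx": 0,"ty": 0,"tz": -0.6,"turn": 0,"grip": 0.3}]}}

```text
time: 3.08
position: [0.485, 0.3537, 0.1594]
tool_rot: [-2.563, -1.817, -0.002]
ft_force: [1.0, 0.5, -2.4]
grip_width: 0.524
grip_force: 35.0
```

Run:
```python
from h import *
s0,im0=pickle.load(open("w1.pkl","rb"))
o,v=wray(s0,im0,(280.0,145.3));print("disc before",o+v*(.036-o[2])/v[2])
s,im=snap("wrist");p,Rm,y=pose(s);print(p,y,s["grip_width"])
g=im["pixels"].max(2).astype(np.uint8)
n,l,st,ce=cv2.connectedComponentsWithStats((g<80).astype(np.uint8))
for i in range(1,n):
    if 100<st[i,4]<1000 and st[i,0]>220 and st[i,0]<330:
        print(st[i],ce[i])
        for h in (-.002,0,.002):
            o,v=wray(s,im,ce[i]);z=p[2]+h;P=o+v*(z-o[2])/v[2];print(h,Rm.T@(P-p))
plan(s,[.5665,-.0203,.15],83.1)
```

```text
disc before [0.50281267 0.40455471 0.036     ]
[0.48497333 0.35373465 0.15939883] 70.68312838500798 0.5238832000518631
[325  13  20  19 279] [334.58422939  21.62007168]
-0.002 [0.12075194 0.02395631 0.00218169]
0 [0.12008341 0.02362126 0.00018052]
0.002 [ 0.11941489  0.02328622 -0.00182064]
[321 240  41  31 654] [338.66972477 258.52446483]
-0.002 [0.00498697 0.02831682 0.00202896]
0 [5.86250117e-03 2.79236121e-02 2.98250912e-05]
0.002 [ 0.00673803  0.0275304  -0.0019693 ]
[224 299   8  23 107] [227.23364486 307.20560748]
-0.002 [-0.02397752 -0.03001836  0.0019441 ]
0 [-2.27156680e-02 -2.96335030e-02 -5.39008309e-05]
0.002 [-0.02145382 -0.02924865 -0.0020519 ]
yaw0 70.68 dyaw 12.42 tilt [ 0.0012  0.001  -1.    ] rows 7
{'tx': np.float64(-0.776), 'ty': np.float64(0.478), 'tz': np.float64(0.022), 'turn': np.float64(-0.222)}
{'tx': np.float64(-0.791), 'ty': np.float64(0.454), 'tz': np.float64(0.022), 'turn': np.float64(-0.222)}
{'tx': np.float64(-0.804), 'ty': np.float64(0.429), 'tz': np.float64(0.022), 'turn': np.float64(-0.222)}
{'tx': np.float64(-0.817), 'ty': np.float64(0.404), 'tz': np.float64(0.022), 'turn': np.float64(-0.222)}
{'tx': np.float64(-0.829), 'ty': np.float64(0.378), 'tz': np.float64(0.022), 'turn': np.float64(-0.222)}
{'tx': np.float64(-0.841), 'ty': np.float64(0.352), 'tz': np.float64(0.022), 'turn': np.float64(-0.222)}
{'tx': np.float64(-0.851), 'ty': np.float64(0.326), 'tz': np.float64(0.021), 'turn': np.float64(-0.222)}
```

{"api": "send_rows", "payload": {"steps": [{"tx": -0.775,"ty": 0.478,"tz": 0,"turn": -0.222,"grip": 0.3},{"tx": -0.79,"ty": 0.454,"tz": 0,"turn": -0.222,"grip": 0.3},{"tx": -0.804,"ty": 0.43,"tz": 0.0,"turn": -0.222,"grip": 0.3},{"tx": -0.817,"ty": 0.404,"tz": 0.0,"turn": -0.222,"grip": 0.3},{"tx": -0.829,"ty": 0.378,"tz": 0.0,"turn": -0.222,"grip": 0.3},{"tx": -0.84,"ty": 0.352,"tz": 0.0,"turn": -0.222,"grip": 0.3},{"tx": -0.832,"ty": 0.326,"tz": 0.15,"turn": -0.222,"grip": 0.3},{"tx": 0,"ty": 0,"tz": 0,"turn": 0,"grip": 0.3},{"tx": 0,"ty": 0,"tz": 0,"turn": 0,"grip": 0.3}]}}

```text
time: 4.25
position: [0.566, -0.0188, 0.1476]
tool_rot: [-2.35, -2.083, 0.001]
ft_force: [0.3, 0.9, -1.8]
grip_width: 0.525
grip_force: 35.0
```

Run:
```python
from h import *
s,im=snap("wrist","pics/w2.png");pickle.dump((s,im),open("w2.pkl","wb"));print(s["time"])
p,Rm,y=pose(s);print(p,y)
plan(s,[.5666,-.0192,.12],83.1)
for nm,P in [("disc+y",(.587,.1502,.05)),("fillerdisc",p+Rm@np.array([.0539,0,.001])),("dogL",(.6674,.0874,.064))]: print(nm,wproj(s,im,P))
```

```text
4.25
[ 0.56601517 -0.01880066  0.14761488] 83.08568182224506
yaw0 83.09 dyaw 0.01 tilt [-1.3e-03  6.0e-04 -1.0e+00] rows 1
{'tx': np.float64(-0.006), 'ty': np.float64(0.011), 'tz': np.float64(0.46), 'turn': np.float64(-0.002)}
disc+y [ 2.82762122e+02 -2.47932840e-01]
fillerdisc [283.05636404 161.75843192]
dogL [401.99790388  66.74365595]
```

View pics/w2.png

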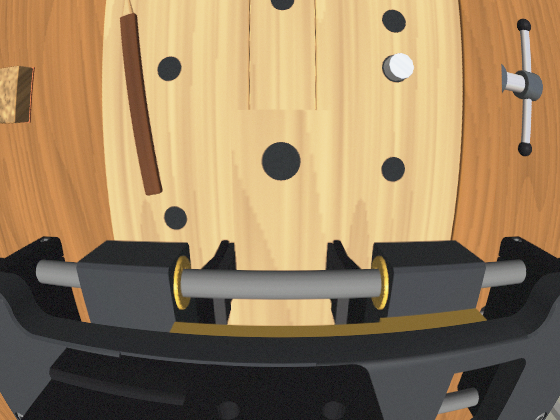

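Wrist view 2: filler disc at (281,161), predicted (283,162). Bench insert spans columns 250–316, the dog is at (400,66), predicted (402,67). I'll check the filler's yaw from its edges.

Run:
```python
from h import *
s,im=pickle.load(open("w2.pkl","rb"));p,Rm,y=pose(s)
g=cv2.GaussianBlur(im["pixels"],(0,0),1).astype(float)
def pk(r):
    row=g[r-2:r+3].mean(0);gr=np.abs(row[2:]-row[:-2]).sum(1)
    L=215+np.argmax(gr[215:262])+1;Rr=305+np.argmax(gr[305:350])+1
    return r,L,round(gr[L-1]),Rr,round(gr[Rr-1])
for r in range(114,236,12):
    a=pk(r);out=[]
    for c in (a[1],a[3]):
        o,v=wray(s,im,(c,r));P=o+v*(p[2]-.001-o[2])/v[2];out.append((Rm.T@(P-p)*1000).round(1)[:2])
    print(a,out)
m=(im["pixels"].max(2)<90).astype(np.uint8);n,l,st,ce=cv2.connectedComponentsWithStats(m);k=l[161,281];print(ce[k],st[k])
o,v=wray(s,im,ce[k]);print(Rm.T@(o+v*(p[2]-.001-o[2])/v[2]-p))
col=g[90:125,270:295].mean(1).sum(1);print(90+np.argmax(abs(np.diff(col))),abs(np.diff(col)).round(0))
```

```text
(114, np.int64(216), 23, np.int64(343), 34) [array([ 76.4, -30.7]), array([76.4, 27.4])]
(126, np.int64(216), 23, np.int64(343), 32) [array([ 70.9, -30.7]), array([70.8, 27.5])]
(138, np.int64(216), 25, np.int64(343), 33) [array([ 65.3, -30.9]), array([65.2, 27.6])]
(150, np.int64(262), 52, np.int64(343), 31) [array([59.4, -9.6]), array([59.7, 27.7])]
(162, np.int64(261), 228, np.int64(342), 30) [array([ 53.8, -10.1]), array([54. , 27.4])]
(174, np.int64(232), 27, np.int64(342), 30) [array([ 48.3, -23.8]), array([48.4, 27.6])]
(186, np.int64(232), 26, np.int64(342), 28) [array([ 42.6, -23.9]), array([42.7, 27.8])]
(198, np.int64(249), 27, np.int64(319), 25) [array([ 36.8, -16. ]), array([36.8, 17. ])]
(210, np.int64(252), 22, np.int64(341), 25) [array([ 31. , -14.7]), array([31. , 27.8])]
(222, np.int64(220), 19, np.int64(341), 23) [array([ 25. , -30.5]), array([24.9, 28.1])]
(234, np.int64(220), 21, np.int64(349), 33) [array([ 18.8, -30.9]), array([18.7, 32.5])]
[280.76708633 160.75089928] [ 263  142   37   38 1112]
[ 0.05436471 -0.00105053  0.00102265]
109 [0. 0. 0. 0. 0. 0. 0. 0. 0. 0. 0. 0. 0. 0. 0. 0. 1. 3. 6. 7. 4. 1. 0. 1.
 0. 0. 0. 1. 1. 0. 0. 0. 1. 0.]
```

{"api": "send_rows", "payload": {"steps": [{"tx": -0.013,"ty": 0.018,"tz": 0.5,"turn": 0.06,"grip": 0.3},{"tx": 0,"ty": 0,"tz": 0.35,"turn": 0,"grip": 0.3},{"tx": 0,"ty": 0,"tz": 0.1,"turn": 0,"grip": 0.3},{"tx": 0,"ty": 0,"tz": 0.1,"turn": 0,"grip": 0.3},{"tx": 0,"ty": 0,"tz": 0.08,"turn": 0,"grip": 0.3},{"tx": 0,"ty": 0,"tz": 0.08,"turn": 0,"grip": 0.3},{"tx": 0,"ty": 0,"tz": 0,"turn": 0,"grip": 0.3}]}}

```text
time: 5.18
position: [0.5674, -0.0201, 0.0756]
tool_rot: [-2.359, -2.074, 0.0]
ft_force: [0.7, 0.9, -2.2]
grip_width: 0.526
grip_force: 35.0
```

{"api": "send_rows", "payload": {"steps": [{"tx": 0,"ty": 0,"tz": 0.05,"turn": 0,"grip": 0.3},{"tx": 0,"ty": 0,"tz": 0.04,"turn": 0,"grip": 0.3},{"tx": 0,"ty": 0,"tz": 0,"turn": 0,"grip": 0.3}]}}

```text
time: 5.55
position: [0.5675, -0.0198, 0.0704]
tool_rot: [-2.358, -2.075, -0.0]
ft_force: [-1.8, 1.0, -0.6]
grip_width: 0.526
grip_force: 35.0
```

{"api": "send_rows", "payload": {"steps": [{"tx": 0,"ty": 0,"tz": 0,"turn": 0,"grip": 0.8},{"tx": 0,"ty": 0,"tz": 0,"turn": 0,"grip": 0.8},{"tx": 0,"ty": 0,"tz": 0,"turn": 0,"grip": 0.8},{"tx": -0.01,"ty": 0,"tz": -0.4,"turn": 0,"grip": 0.8},{"tx": 0,"ty": 0,"tz": -0.2,"turn": 0,"grip": 0},{"tx": 0,"ty": 0,"tz": 0,"turn": 0,"grip": 0},{"tx": 0,"ty": 0,"tz": 0,"turn": 0,"grip": 0},{"tx": 0,"ty": 0,"tz": 0,"turn": 0,"grip": 0},{"tx": 0,"ty": 0,"tz": 0,"turn": 0,"grip": 0}]}}

```text
time: 6.68
position: [0.5671, -0.0206, 0.1058]
tool_rot: [-2.359, -2.074, 0.001]
ft_force: [-0.6, 0.0, 0.3]
grip_width: 0.319
grip_force: 0.0
```

Run:
```python
from h import *
s,im=snap("side");s2,i2=snap("scene");print(s["time"],s["position"],s["grip_width"],s["ft_force"])
a=cv2.resize(im["pixels"][150:250,200:300,::-1],(400,400),interpolation=cv2.INTER_CUBIC)
b=cv2.resize(i2["pixels"][200:300,210:310,::-1],(400,400),interpolation=cv2.INTER_CUBIC)
cv2.imwrite("pics/c3.png",np.hstack([a,b]))
```

```text
6.675 [ 0.56709982 -0.02061119  0.1057994 ] 0.31891822692915556 [-0.568888    0.01945106  0.3344192 ]
```

{"api": "send_rows", "payload": {"steps": [{"tx": 0,"ty": 0,"tz": 0,"turn": 0,"grip": 0},{"tx": 0,"ty": 0,"tz": 0.2,"turn": 0,"grip": 0},{"tx": 0,"ty": 0,"tz": 0.1,"turn": 0,"grip": 0},{"tx": 0,"ty": 0,"tz": 0.06,"turn": 0,"grip": 0},{"tx": 0,"ty": 0,"tz": 0.05,"turn": 0,"grip": 0},{"tx": 0,"ty": 0,"tz": 0.05,"turn": 0,"grip": 0}]}}

```text
time: 7.52
position: [0.5678, -0.0207, 0.0803]
tool_rot: [-2.359, -2.074, -0.001]
ft_force: [-3.4, 0.9, 11.0]
grip_width: 0.005
grip_force: 5.8
```

{"api": "send_rows", "payload": {"steps": [{"tx": 0,"ty": 0,"tz": 0.04,"turn": 0,"grip": 0},{"tx": 0,"ty": 0,"tz": 0.04,"turn": 0,"grip": 0},{"tx": 0,"ty": 0,"tz": 0.04,"turn": 0,"grip": 0},{"tx": 0,"ty": 0,"tz": 0.04,"turn": 0,"grip": 0},{"tx": 0,"ty": 0,"tz": 0.04,"turn": 0,"grip": 0},{"tx": 0,"ty": 0,"tz": 0.04,"turn": 0,"grip": 0}]}}

```text
time: 8.28
position: [0.5682, -0.0205, 0.0657]
tool_rot: [2.359, 2.074, 0.002]
ft_force: [-2.2, -0.5, 7.8]
grip_width: 0.007
grip_force: 3.8
```

{"api": "send_rows", "payload": {"steps": [{"tx": 0,"ty": 0,"tz": 0.04,"turn": 0,"grip": 0},{"tx": 0,"ty": 0,"tz": 0.03,"turn": 0,"grip": 0},{"tx": 0,"ty": 0,"tz": 0.02,"turn": 0,"grip": 0}]}}

```text
time: 8.65
position: [0.5682, -0.0206, 0.0643]
tool_rot: [-2.358, -2.073, -0.004]
ft_force: [-15.1, 1.3, 40.5]
grip_width: 0.008
grip_force: 20.2
```

{"api": "send_rows", "payload": {"steps": [{"tx": 0,"ty": 0,"tz": -0.3,"turn": 0,"grip": 0},{"tx": 0,"ty": 0,"tz": -0.9,"turn": 0,"grip": 0},{"tx": 0,"ty": 0,"tz": -0.8,"turn": 0,"grip": 0.5}]}}

```text
time: 9.02
position: [0.5675, -0.0208, 0.1806]
tool_rot: [2.359, 2.074, 0.0]
ft_force: [0.2, 0.1, -0.8]
grip_width: 0.057
grip_force: 0.0
```

Run:
```python
from h import *
np.set_printoptions(precision=4,suppress=True)
s,i1=snap("wrist");s2,i2=snap("scene");print(s["time"],s["position"])
a=cv2.resize(i2["pixels"][180:330,160:380,::-1],(792,540),interpolation=cv2.INTER_CUBIC)
pickle.dump((s,i1,i2),open("w3.pkl","wb"));cv2.imwrite("pics/c4.png",a)
T=[plane("scene",u,.035) for u in [(45,302),(114,258),(194,318),(124,372)]];print(*[t[:2] for t in T],np.mean(T,0)[:2])
v=T[2]-T[1];print("yaw tray",np.degrees(np.arctan2(v[1],v[0])))
v=T[3]-T[0];print("yaw tray",np.degrees(np.arctan2(v[1],v[0])))
# handle edge line, top plane z=.069
Q=lambda x,y:(40+(x+.5)/5-.5,250+(y+.5)/5-.5)
for u in [(162,97),(130,120),(322,215),(286,248)]: print(plane("scene",Q(*u),.069)[:2])
plan(s,[.44,-.31,.21],-7)
```

```text
9.025 [ 0.5675 -0.0208  0.1806]
[ 0.3803 -0.4456] [ 0.3653 -0.2828] [ 0.6288 -0.2625] [ 0.6338 -0.4188] [ 0.5021 -0.3524]
yaw tray 4.400478610008306
yaw tray 6.029390965438633
[ 0.3696 -0.3738]
[ 0.3727 -0.3891]
[ 0.4765 -0.3607]
[ 0.4819 -0.3788]
yaw0 82.63 dyaw -89.63 tilt [ 0.0005 -0.0001 -1.    ] rows 12
{'tx': np.float64(-0.421), 'ty': np.float64(-0.124), 'tz': np.float64(-0.041), 'turn': np.float64(0.934)}
{'tx': np.float64(-0.434), 'ty': np.float64(-0.068), 'tz': np.float64(-0.041), 'turn': np.float64(0.934)}
{'tx': np.float64(-0.439), 'ty': np.float64(-0.011), 'tz': np.float64(-0.041), 'turn': np.float64(0.934)}
{'tx': np.float64(-0.437), 'ty': np.float64(0.046), 'tz': np.float64(-0.041), 'turn': np.float64(0.934)}
{'tx': np.float64(-0.427), 'ty': np.float64(0.102), 'tz': np.float64(-0.041), 'turn': np.float64(0.934)}
{'tx': np.float64(-0.41), 'ty': np.float64(0.157), 'tz': np.float64(-0.041), 'turn': np.float64(0.934)}
{'tx': np.float64(-0.386), 'ty': np.float64(0.209), 'tz': np.float64(-0.041), 'turn': np.float64(0.934)}
{'tx': np.float64(-0.356), 'ty': np.float64(0.257), 'tz': np.float64(-0.041), 'turn': np.float64(0.934)}
{'tx': np.float64(-0.319), 'ty': np.float64(0.301), 'tz': np.float64(-0.041), 'turn': np.float64(0.934)}
{'tx': np.float64(-0.277), 'ty': np.float64(0.34), 'tz': np.float64(-0.041), 'turn': np.float64(0.934)}
{'tx': np.float64(-0.231), 'ty': np.float64(0.373), 'tz': np.float64(-0.041), 'turn': np.float64(0.934)}
{'tx': np.float64(-0.18), 'ty': np.float64(0.4), 'tz': np.float64(-0.041), 'turn': np.float64(0.934)}
```

View pics/c4.png

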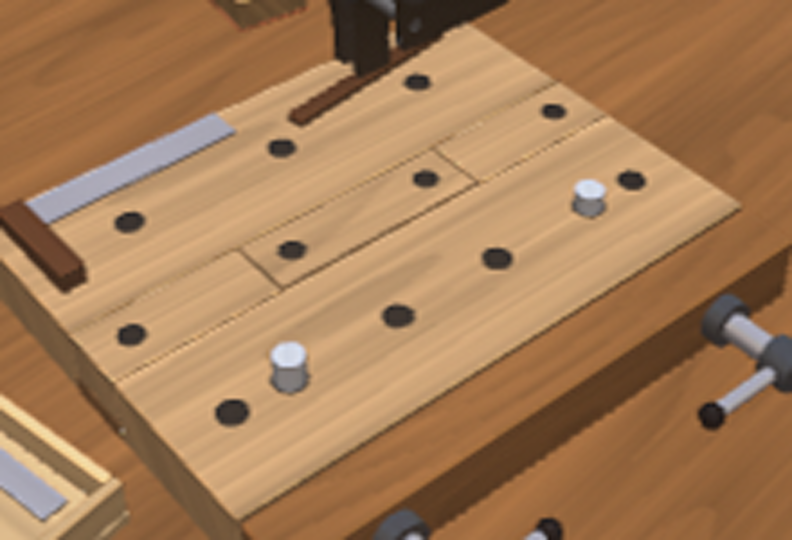

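The filler is flush, with its discs at (292,250) and (425,179) in the crop and no step at the seams. Next, the mallet.

Run:
```python
from h import *
s=pickle.load(open("w3.pkl","rb"))[0]
plan(s,[.41,-.377,.215],6,10)
```

```text
yaw0 82.63 dyaw -76.63 tilt [ 5.e-04 -1.e-04 -1.e+00] rows 10
{'tx': np.float64(-0.622), 'ty': np.float64(-0.184), 'tz': np.float64(-0.057), 'turn': np.float64(0.958)}
{'tx': np.float64(-0.641), 'ty': np.float64(-0.099), 'tz': np.float64(-0.057), 'turn': np.float64(0.958)}
{'tx': np.float64(-0.649), 'ty': np.float64(-0.013), 'tz': np.float64(-0.057), 'turn': np.float64(0.958)}
{'tx': np.float64(-0.645), 'ty': np.float64(0.074), 'tz': np.float64(-0.057), 'turn': np.float64(0.958)}
{'tx': np.float64(-0.629), 'ty': np.float64(0.159), 'tz': np.float64(-0.057), 'turn': np.float64(0.958)}
{'tx': np.float64(-0.603), 'ty': np.float64(0.241), 'tz': np.float64(-0.057), 'turn': np.float64(0.958)}
{'tx': np.float64(-0.565), 'ty': np.float64(0.32), 'tz': np.float64(-0.057), 'turn': np.float64(0.958)}
{'tx': np.float64(-0.517), 'ty': np.float64(0.392), 'tz': np.float64(-0.057), 'turn': np.float64(0.958)}
{'tx': np.float64(-0.46), 'ty': np.float64(0.458), 'tz': np.float64(-0.057), 'turn': np.float64(0.958)}
{'tx': np.float64(-0.395), 'ty': np.float64(0.515), 'tz': np.float64(-0.057), 'turn': np.float64(0.958)}
```

{"api": "send_rows", "payload": {"steps": [{"tx": -0.62,"ty": -0.185,"tz": -0.06,"turn": 0.958,"grip": 0.6},{"tx": -0.64,"ty": -0.1,"tz": -0.06,"turn": 0.958,"grip": 0.6},{"tx": -0.65,"ty": -0.015,"tz": -0.06,"turn": 0.958,"grip": 0.6},{"tx": -0.645,"ty": 0.075,"tz": -0.06,"turn": 0.958,"grip": 0.6},{"tx": -0.63,"ty": 0.16,"tz": -0.06,"turn": 0.958,"grip": 0.6},{"tx": -0.6,"ty": 0.24,"tz": -0.06,"turn": 0.958,"grip": 0.6},{"tx": -0.565,"ty": 0.32,"tz": -0.06,"turn": 0.958,"grip": 0.6},{"tx": -0.517,"ty": 0.39,"tz": -0.06,"turn": 0.958,"grip": 0.6},{"tx": -0.46,"ty": 0.46,"tz": -0.06,"turn": 0.958,"grip": 0.6},{"tx": -0.395,"ty": 0.515,"tz": -0.06,"turn": 0.958,"grip": 0.6},{"tx": 0,"ty": 0,"tz": 0,"turn": 0,"grip": 0.6}]}}

```text
time: 10.5
position: [0.4075, -0.3801, 0.215]
tool_rot: [3.136, 0.153, -0.001]
ft_force: [-0.1, 0.8, -0.7]
grip_width: 0.6
grip_force: 0.0
```

Run:
```python
from h import *
s,im=snap("wrist","pics/w4.png");pickle.dump((s,im),open("w4.pkl","wb"));print(s["time"],pose(s)[0],pose(s)[2])
c,u=np.array([.555,-.362]),np.radians(6);ux=np.array([np.cos(u),np.sin(u)]);uy=np.array([-ux[1],ux[0]])
for a in (-35,35):
    for b in (-26,26): P=c+ux*a/1e3+uy*b/1e3;print((a,b),wproj(s,im,[*P,.104]).round(1))
```

```text
10.5 [ 0.40751629 -0.3800671   0.21504724] 5.6034289552635625
(-35, -26) [309.2  70.6]
(-35, 26) [243.   71.3]
(35, -26) [307.8  -9.5]
(35, 26) [243.4  -8.7]
```

View pics/w4.png

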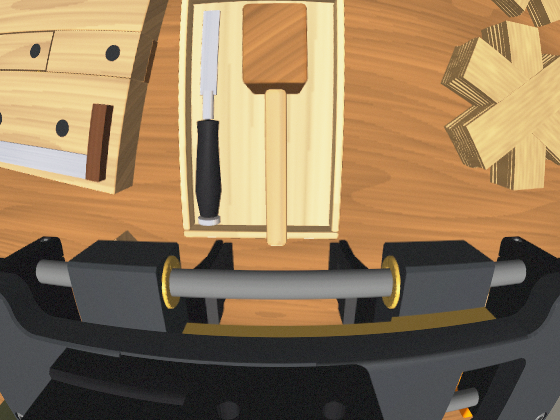

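Wrist view 4: mallet head top spans columns 243–307 and rows 4–83, the handle runs along columns 266–287 down to its end at row 245, and the chisel is to the left.

Run:
```python
from h import *
from scipy.optimize import least_squares
np.set_printoptions(precision=4,suppress=True)
s,im=pickle.load(open("w4.pkl","rb"))
obs=[((-35,None,.104),(None,83)),((35,None,.104),(None,4)),((0,26,.104),(243,None)),((0,-26,.104),(307,None)),((-185,0,.069),(276.5,245)),((-40,0,.069),(276,None))]
def P(q,a,b,z):
    u=q[2];return [q[0]+np.cos(u)*a/1e3-np.sin(u)*b/1e3,q[1]+np.sin(u)*a/1e3+np.cos(u)*b/1e3,z]
def f(q):
    r=[]
    for (a,b,z),(c,w) in obs:
        p=wproj(s,im,P(q,a,b or 0,z))
        if c is not None:r.append(p[0]-c)
        if w is not None:r.append(p[1]-w)
    return r
o=least_squares(f,[.545,-.362,.1]);print(o.x[:2],np.degrees(o.x[2]),o.fun)
Q=lambda x,y:(40+(x+.5)/5-.5,250+(y+.5)/5-.5)
print("handle end",tri([ray("scene",Q(146,108)),wray(s,im,(276.5,244.5))]))
g=P(o.x,-52,0,.06);print("grip",g);plan(s,[*g[:2],.215],np.degrees(o.x[2]))
# tray walls
for uv in [(183,232),(338,236),(190,100),(342,100)]:
    a,v=wray(s,im,uv);print((a+v*(.035-a[2])/v[2])[:2])
```

```text
[ 0.5446 -0.3624] 5.75152500991429 [ 0.1994 -2.669  -0.8616  1.0368  0.0843  2.7476 -0.2948]
handle end (array([ 0.3612, -0.38  ,  0.061 ]), np.float64(0.0008713493520680977))
grip [np.float64(0.49288512529870687), np.float64(-0.3676527560502159), 0.06]
yaw0 5.6 dyaw 0.15 tilt [-0.0007 -0.0022 -1.    ] rows 2
{'tx': np.float64(0.718), 'ty': np.float64(-0.033), 'tz': np.float64(-0.0), 'turn': np.float64(-0.009)}
{'tx': np.float64(0.718), 'ty': np.float64(-0.033), 'tz': np.float64(-0.0), 'turn': np.float64(-0.009)}
[ 0.3544 -0.278 ]
[ 0.3666 -0.4468]
[ 0.496  -0.2793]
[ 0.5093 -0.4324]
```

{"api": "send_rows", "payload": {"steps": [{"tx": 0.72,"ty": -0.03,"tz": 0,"turn": -0.01,"grip": 0.4},{"tx": 0.72,"ty": -0.03,"tz": 0,"turn": -0.01,"grip": 0.4},{"tx": 0,"ty": 0,"tz": 0.4,"turn": 0,"grip": 0.4},{"tx": 0,"ty": 0,"tz": 0,"turn": 0,"grip": 0.4}]}}

```text
time: 11.05
position: [0.4955, -0.3614, 0.1885]
tool_rot: [-3.134, -0.174, 0.006]
ft_force: [-0.5, 1.2, 0.5]
grip_width: 0.403
grip_force: 0.0
```

Run:
```python
from h import *
np.set_printoptions(precision=4,suppress=True)
s,im=snap("wrist","pics/w5.png");pickle.dump((s,im),open("w5.pkl","wb"));p,Rm,y=pose(s);print(s["time"],p,y,s["grip_width"])
q=np.array([.5446,-.3624]);u=np.radians(5.75)
for a,b in [(-35,26),(-35,-26),(35,26),(35,-26)]:
    P=[q[0]+np.cos(u)*a/1e3-np.sin(u)*b/1e3,q[1]+np.sin(u)*a/1e3+np.cos(u)*b/1e3,.104];print((a,b),wproj(s,im,P))
g=cv2.GaussianBlur(im["pixels"],(0,0),1).astype(float)
c=int(wproj(s,im,[*q,.104])[0]);col=g[:260,c-10:c+10].mean(1);e=np.abs(col[2:]-col[:-2]).sum(1);print("col edges",[(i+1,int(e[i])) for i in range(1,257) if e[i]>40 and e[i]>=e[i-1] and e[i]>=e[i+1]])
r=int(wproj(s,im,[*q,.104])[1]);row=g[r-8:r+8].mean(0);e=np.abs(row[2:]-row[:-2]).sum(1);print("row edges",r,[(i+1,int(e[i])) for i in range(150,420) if e[i]>40 and e[i]>=e[i-1] and e[i]>=e[i+1]])
plan(s,[.4929,-.3677,.054],5.75)
```

```text
11.05 [ 0.4955 -0.3614  0.1885] 6.349484514572898 0.40293525351727316
(-35, 26) [254.0519 201.3533]
(-35, -26) [324.5199 202.1022]
(35, 26) [253.8297 105.024 ]
(35, -26) [327.4862 106.2146]
col edges [(19, 142), (61, 154), (68, 189), (72, 221), (105, 157), (200, 109)]
row edges 154 [(152, 121), (183, 169), (190, 218), (196, 221), (206, 53), (223, 85), (225, 77), (253, 144), (325, 165), (348, 171), (353, 174), (360, 163)]
yaw0 6.35 dyaw -0.6 tilt [-0.0042  0.0026 -1.    ] rows 3
{'tx': np.float64(-0.015), 'ty': np.float64(0.036), 'tz': np.float64(0.747), 'turn': np.float64(0.025)}
{'tx': np.float64(-0.015), 'ty': np.float64(0.036), 'tz': np.float64(0.747), 'turn': np.float64(0.025)}
{'tx': np.float64(-0.015), 'ty': np.float64(0.036), 'tz': np.float64(0.747), 'turn': np.float64(0.025)}
```

{"api": "send_rows", "payload": {"steps": [{"tx": -0.015,"ty": 0.03,"tz": 0.6,"turn": 0.03,"grip": 0.4},{"tx": -0.015,"ty": 0.03,"tz": 0.6,"turn": 0.03,"grip": 0.4},{"tx": 0,"ty": 0,"tz": 0.4,"turn": 0,"grip": 0.4},{"tx": 0,"ty": 0,"tz": 0,"turn": 0,"grip": 0.4}]}}

```text
time: 11.6
position: [0.4933, -0.3669, 0.0942]
tool_rot: [-3.136, -0.155, 0.003]
ft_force: [0.5, -0.9, -0.4]
grip_width: 0.399
grip_force: 0.0
```

{"api": "send_rows", "payload": {"steps": [{"tx": 0,"ty": 0.01,"tz": 0.4,"turn": 0,"grip": 0.4},{"tx": 0,"ty": 0,"tz": 0.26,"turn": 0,"grip": 0.4},{"tx": 0,"ty": 0,"tz": 0,"turn": 0,"grip": 0.05},{"tx": 0,"ty": 0,"tz": 0,"turn": 0,"grip": 0.05},{"tx": 0,"ty": 0,"tz": 0,"turn": 0,"grip": 0.05},{"tx": 0,"ty": 0,"tz": 0,"turn": 0,"grip": 0.05}], "newtons": 60}}

```text
time: 12.35
position: [0.4947, -0.3686, 0.0564]
tool_rot: [3.137, 0.156, 0.002]
ft_force: [-0.2, 1.0, 4.7]
grip_width: 0.222
grip_force: 59.9
```

{"api": "send_rows", "payload": {"steps": [{"tx": 0,"ty": 0,"tz": -0.3,"turn": 0,"grip": 0.05},{"tx": 0,"ty": 0,"tz": -0.7,"turn": 0,"grip": 0.05},{"tx": 0,"ty": 0,"tz": -0.9,"turn": 0,"grip": 0.05},{"tx": 0,"ty": 0,"tz": -0.4,"turn": 0,"grip": 0.05},{"tx": 0,"ty": 0,"tz": 0,"turn": 0,"grip": 0.05}]}}

```text
time: 12.98
position: [0.495, -0.3694, 0.1959]
tool_rot: [3.135, 0.155, 0.006]
ft_force: [0.1, 0.0, -3.8]
grip_width: 0.227
grip_force: 59.9
```

Run:
```python
from h import *
np.set_printoptions(precision=4,suppress=True)
s,im=snap("wrist","pics/w6.png");s2,sc=snap("scene","pics/s6.png");p,Rm,y=pose(s);print(s["time"],p,y,s["grip_width"],s["ft_force"],s["torque"])
for a,b in [(17,26),(17,-26),(87,26),(87,-26)]:
    P=p+Rm@np.array([a/1e3,-b/1e3,-.048]);print((a,b),wproj(s,im,P))
g=cv2.GaussianBlur(im["pixels"],(0,0),1).astype(float)
m=wproj(s,im,p+Rm@np.array([.052,0,-.048]));c,r=m.astype(int)
col=g[:280,c-8:c+8].mean(1);e=np.abs(col[2:]-col[:-2]).sum(1);print("col edges",[(i+1,int(e[i])) for i in range(1,277) if e[i]>40 and e[i]>=e[i-1] and e[i]>=e[i+1]])
row=g[r-8:r+8].mean(0);e=np.abs(row[2:]-row[:-2]).sum(1);print("row edges",r,[(i+1,int(e[i])) for i in range(150,420) if e[i]>40 and e[i]>=e[i-1] and e[i]>=e[i+1]])
plan(s,[.6091,-.153,.19])
```

```text
12.975 [ 0.495  -0.3694  0.1959] 5.668623986978547 0.22653944436733447 [ 0.0597  0.0353 -3.7988] [-0.0438  0.2633 -0.0112]
(17, 26) [207.0055 281.8988]
(17, -26) [355.4081 281.7293]
(87, 26) [196.9182  72.4207]
(87, -26) [365.3997  72.4395]
col edges [(22, 183), (63, 154), (69, 125), (72, 112), (75, 180), (270, 153), (274, 55)]
row edges 182 [(177, 150), (184, 210), (190, 205), (200, 155), (355, 40), (358, 53)]
yaw0 5.67 dyaw 0.0 tilt [ 0.0041 -0.002  -1.    ] rows 5
{'tx': np.float64(0.45), 'ty': np.float64(-0.68), 'tz': np.float64(0.02), 'turn': np.float64(-0.0)}
{'tx': np.float64(0.45), 'ty': np.float64(-0.68), 'tz': np.float64(0.02), 'turn': np.float64(-0.0)}
{'tx': np.float64(0.45), 'ty': np.float64(-0.68), 'tz': np.float64(0.02), 'turn': np.float64(-0.0)}
{'tx': np.float64(0.45), 'ty': np.float64(-0.68), 'tz': np.float64(0.02), 'turn': np.float64(-0.0)}
{'tx': np.float64(0.45), 'ty': np.float64(-0.68), 'tz': np.float64(0.02), 'turn': np.float64(-0.0)}
```

View pics/s6.png

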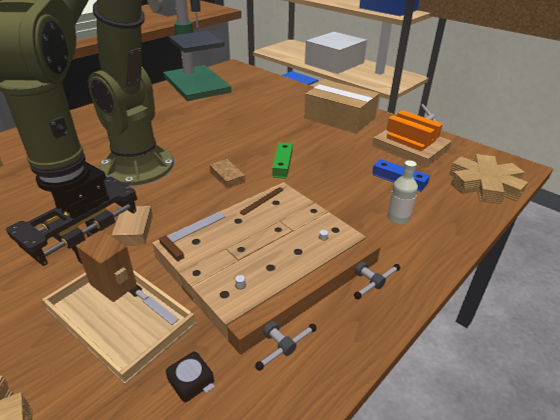

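The mallet hangs level in the gripper, head at scene (108,270), clear of the tray. Moving over the right dog.

{"api": "send_rows", "payload": {"steps": [{"tx": 0.45,"ty": -0.68,"tz": 0,"turn": 0,"grip": 0.05},{"tx": 0.45,"ty": -0.68,"tz": 0,"turn": 0,"grip": 0.05},{"tx": 0.45,"ty": -0.68,"tz": 0,"turn": 0,"grip": 0.05},{"tx": 0.45,"ty": -0.68,"tz": 0,"turn": 0,"grip": 0.05},{"tx": 0.45,"ty": -0.68,"tz": 0,"turn": 0,"grip": 0.05},{"tx": 0,"ty": 0,"tz": 0.5,"turn": 0,"grip": 0.05},{"tx": 0,"ty": 0,"tz": 0.3,"turn": 0,"grip": 0.05},{"tx": 0,"ty": 0,"tz": 0,"turn": 0,"grip": 0.05}]}}

```text
time: 14.08
position: [0.606, -0.1526, 0.1427]
tool_rot: [-3.138, -0.153, 0.009]
ft_force: [-0.4, 0.0, -2.0]
grip_width: 0.224
grip_force: 59.9
```

{"api": "send_rows", "payload": {"steps": [{"tx": 0.03,"ty": 0,"tz": 0.3,"turn": 0,"grip": 0.05},{"tx": 0,"ty": 0,"tz": 0.08,"turn": 0,"grip": 0.05},{"tx": 0,"ty": 0,"tz": 0.06,"turn": 0,"grip": 0.05},{"tx": 0,"ty": 0,"tz": 0.06,"turn": 0,"grip": 0.05},{"tx": 0,"ty": 0,"tz": 0.05,"turn": 0,"grip": 0.05},{"tx": 0,"ty": 0,"tz": 0.05,"turn": 0,"grip": 0.05}]}}

```text
time: 14.82
position: [0.6101, -0.1521, 0.111]
tool_rot: [-3.137, -0.155, -0.001]
ft_force: [-4.9, 1.4, 6.1]
grip_width: 0.227
grip_force: 59.9
```

{"api": "send_rows", "payload": {"steps": [{"tx": 0,"ty": 0,"tz": 0.05,"turn": 0,"grip": 0.05},{"tx": 0,"ty": 0,"tz": 0.05,"turn": 0,"grip": 0.05},{"tx": 0,"ty": 0,"tz": 0.05,"turn": 0,"grip": 0.05},{"tx": 0,"ty": 0,"tz": 0.05,"turn": 0,"grip": 0.05},{"tx": 0,"ty": 0,"tz": 0.04,"turn": 0,"grip": 0.05}]}}

```text
time: 15.45
position: [0.61, -0.1521, 0.0983]
tool_rot: [-3.136, -0.155, -0.0]
ft_force: [-12.8, 2.7, 26.2]
grip_width: 0.225
grip_force: 59.9
```

{"api": "send_rows", "payload": {"steps": [{"tx": 0,"ty": 0,"tz": -0.4,"turn": 0,"grip": 0.05},{"tx": 0,"ty": 0,"tz": -0.5,"turn": 0,"grip": 0.05},{"tx": 0.17,"ty": -0.777,"tz": 0,"turn": 0,"grip": 0.05},{"tx": 0.17,"ty": -0.777,"tz": 0,"turn": 0,"grip": 0.05},{"tx": 0.17,"ty": -0.777,"tz": 0,"turn": 0,"grip": 0.05},{"tx": 0.17,"ty": -0.777,"tz": 0,"turn": 0,"grip": 0.05},{"tx": 0.17,"ty": -0.777,"tz": 0,"turn": 0,"grip": 0.05},{"tx": 0,"ty": 0,"tz": 0.2,"turn": 0,"grip": 0.05},{"tx": 0,"ty": 0,"tz": 0,"turn": 0,"grip": 0.05}]}}

```text
time: 16.58
position: [0.6371, 0.0848, 0.136]
tool_rot: [3.136, 0.156, -0.003]
ft_force: [0.6, -0.6, -2.9]
grip_width: 0.23
grip_force: 59.9
```

Run:
```python
from h import *
np.set_printoptions(precision=4,suppress=True)
s,sc=snap("scene");print(s["time"],pose(s)[0],pose(s)[2],s["ft_force"])
# dog R bright blob centroid now vs start
for nm,im in (("start",d["scene"]),("now",sc)):
    h=im["pixels"][265:295,225:255].astype(int);m=(h.min(2)>150)&(h.max(2)-h.min(2)<45);ys,xs=np.nonzero(m);print(nm,m.sum(),xs.mean()+225,ys.mean()+265)
c=d["scene"];T=np.linalg.inv(c["cam_to_world"]);q=T@np.array([.639,-.15,.05,1]);print("flush top predicted",(c["K"]@q[:3]/q[2])[:2])
plan(s,[.6379,.085,.125],5.7)
```

```text
16.575 [0.6371 0.0848 0.136 ] 5.702592954549728 [ 0.5948 -0.5827 -2.899 ]
start 57 239.5438596491228 278.05263157894734
now 0 nan nan
flush top predicted [239.6955 284.4197]
yaw0 5.7 dyaw -0.0 tilt [-0.0017 -0.0013 -1.    ] rows 1
{'tx': np.float64(0.014), 'ty': np.float64(-0.002), 'tz': np.float64(0.183), 'turn': np.float64(0.0)}<stdin>:6: RuntimeWarning: Mean of empty slice.
  ret = ret.dtype.type(ret / rcount)
```

{"api": "send_rows", "payload": {"steps": [{"tx": 0.01,"ty": 0,"tz": 0.3,"turn": 0,"grip": 0.05},{"tx": 0,"ty": 0,"tz": 0.07,"turn": 0,"grip": 0.05},{"tx": 0,"ty": 0,"tz": 0.05,"turn": 0,"grip": 0.05},{"tx": 0,"ty": 0,"tz": 0.05,"turn": 0,"grip": 0.05},{"tx": 0,"ty": 0,"tz": 0.05,"turn": 0,"grip": 0.05},{"tx": 0,"ty": 0,"tz": 0.05,"turn": 0,"grip": 0.05},{"tx": 0,"ty": 0,"tz": 0.05,"turn": 0,"grip": 0.05},{"tx": 0,"ty": 0,"tz": 0.04,"turn": 0,"grip": 0.05}]}}

```text
time: 17.62
position: [0.6378, 0.0842, 0.0985]
tool_rot: [-3.138, -0.154, 0.002]
ft_force: [-6.6, -1.5, 7.6]
grip_width: 0.223
grip_force: 59.9
```

{"api": "send_rows", "payload": {"steps": [{"tx": 0,"ty": 0,"tz": 0.04,"turn": 0,"grip": 0.05},{"tx": 0,"ty": 0,"tz": 0.03,"turn": 0,"grip": 0.05},{"tx": 0,"ty": 0,"tz": 0,"turn": 0,"grip": 0.05}]}}

```text
time: 18.0
position: [0.6378, 0.0842, 0.0983]
tool_rot: [-3.136, -0.154, 0.003]
ft_force: [-16.0, -1.4, 26.8]
grip_width: 0.228
grip_force: 59.9
```

{"api": "send_rows", "payload": {"steps": [{"tx": 0,"ty": 0,"tz": -0.5,"turn": 0,"grip": 0.05},{"tx": 0,"ty": 0,"tz": -0.9,"turn": 0,"grip": 0.05},{"tx": -0.39,"ty": 0.91,"tz": -0.05,"turn": 0,"grip": 0.05},{"tx": -0.39,"ty": 0.91,"tz": -0.05,"turn": 0,"grip": 0.05},{"tx": -0.39,"ty": 0.91,"tz": -0.05,"turn": 0,"grip": 0.05},{"tx": -0.39,"ty": 0.91,"tz": -0.05,"turn": 0,"grip": 0.05},{"tx": -0.39,"ty": 0.91,"tz": -0.05,"turn": 0,"grip": 0.05},{"tx": -0.39,"ty": 0.91,"tz": 0,"turn": 0,"grip": 0.05},{"tx": -0.39,"ty": 0.91,"tz": 0,"turn": 0,"grip": 0.05},{"tx": -0.39,"ty": 0.91,"tz": 0,"turn": 0,"grip": 0.05},{"tx": 0,"ty": 0,"tz": 0,"turn": 0,"grip": 0.05},{"tx": 0,"ty": 0,"tz": 0,"turn": 0,"grip": 0.05}]}}

```text
time: 19.5
position: [0.4954, -0.3681, 0.192]
tool_rot: [-3.137, -0.154, -0.001]
ft_force: [-0.1, 0.5, -2.7]
grip_width: 0.226
grip_force: 59.9
```

Run:
```python
from h import *
np.set_printoptions(precision=4,suppress=True)
s,im=snap("wrist");s2,sc=snap("scene");_,sd=snap("side");p,Rm,y=pose(s);print(s["time"],p,y,s["ft_force"],s["torque"])
g=cv2.GaussianBlur(im["pixels"],(0,0),1).astype(float);c,r=281,182
col=g[:280,c-8:c+8].mean(1);e=np.abs(col[2:]-col[:-2]).sum(1);print("col edges",[(i+1,int(e[i])) for i in range(1,277) if e[i]>40 and e[i]>=e[i-1] and e[i]>=e[i+1]])
for nm,o,w,P in (("scene",d["scene"],sc,0),("side",d["side"],sd,0)):
  for dn,Q in (("R",(.639,-.15,.05)),("L",(.6678,.088,.05))):
    q=np.linalg.inv(o["cam_to_world"])@np.array([*Q,1]);u,v=(o["K"]@q[:3]/q[2])[:2]
    x0,y0=int(u)-12,int(v)-18
    out=[]
    for im_ in (o,w):
        h=im_["pixels"][y0:y0+32,x0:x0+26].astype(int);m=(h.min(2)>130)&(h.max(2)-h.min(2)<50);ys,xs=np.nonzero(m);out.append((int(m.sum()),(xs.mean()+x0).round(1) if len(xs) else 0,(ys.mean()+y0).round(1) if len(ys) else 0))
    print(nm,dn,"flush pred",(u.round(1),v.round(1)),out)
plan(s,[.4947,-.3686,.12],5.7)
```

```text
19.5 [ 0.4954 -0.3681  0.192 ] 5.6088644239473995 [-0.1307  0.4723 -2.6557] [0.0335 0.1919 0.0155]
col edges [(20, 185), (61, 146), (68, 160), (71, 158), (75, 183), (270, 154), (274, 54)]
scene R flush pred (np.float64(239.7), np.float64(284.4)) [(61, np.float64(239.7), np.float64(278.0)), (0, 0, 0)]
scene L flush pred (np.float64(322.6), np.float64(236.4)) [(41, np.float64(323.4), np.float64(232.2)), (0, 0, 0)]
side R flush pred (np.float64(242.8), np.float64(167.8)) [(49, np.float64(243.0), np.float64(164.1)), (0, 0, 0)]
side L flush pred (np.float64(218.1), np.float64(224.6)) [(59, np.float64(218.2), np.float64(221.9)), (0, 0, 0)]
yaw0 5.61 dyaw 0.09 tilt [ 0.0006  0.0005 -1.    ] rows 2
{'tx': np.float64(-0.006), 'ty': np.float64(0.004), 'tz': np.float64(0.6), 'turn': np.float64(-0.006)}
{'tx': np.float64(-0.006), 'ty': np.float64(0.004), 'tz': np.float64(0.6), 'turn': np.float64(-0.006)}
```

Mallet still level: its far edge is at row 75, as before. I'll check how the dogs look flush, while lowering the mallet.

Run:
```python
from h import *
_,sc=snap("scene")
for u,v in ((240,284),(323,236)):
    print(sc["pixels"][v-6:v+7:2,u-9:u+10:3].mean(2).astype(int)); print(sc["pixels"][v,u],sc["pixels"][v,u+14])
```

```text
[[152 138 152 155 158 161 157]
 [153 162 157 159 162 155 149]
 [163 157  77  48  55 151 148]
 [157 151  51  53  52 128 152]
 [159 144  51  53  50 141 151]
 [159 155  75  57  87 152 146]
 [152 149 157 153 153 147 161]]
[61 52 47] [189 151 110]
[[148 153 155 159 156 157  46]
 [154 156 160 156 157 157 159]
 [156 158 129  53 138 166 154]
 [156 157  47  50  43 156 148]
 [154 158  58  48  49 149 148]
 [156 159 165 122 152 149 159]
 [161 156 151 145 149 160 158]]
[57 49 44] [197 157 114]
```

{"api": "send_rows", "payload": {"steps": [{"tx": -0.01,"ty": 0,"tz": 0.6,"turn": 0,"grip": 0.05},{"tx": 0,"ty": 0,"tz": 0.8,"turn": 0,"grip": 0.05},{"tx": 0,"ty": 0,"tz": 0.6,"turn": 0,"grip": 0.05},{"tx": 0,"ty": 0,"tz": 0.15,"turn": 0,"grip": 0.05},{"tx": 0,"ty": 0,"tz": 0.05,"turn": 0,"grip": 0.05},{"tx": 0,"ty": 0,"tz": 0,"turn": 0,"grip": 0.05}]}}

```text
time: 20.45
position: [0.4959, -0.3685, 0.0617]
tool_rot: [3.136, 0.156, 0.004]
ft_force: [-0.7, -0.6, -2.5]
grip_width: 0.228
grip_force: 59.9
```

Both dogs now appear as dark flat discs at the predicted flush positions. Setting the mallet down.

{"api": "send_rows", "payload": {"steps": [{"tx": 0,"ty": 0,"tz": 0.05,"turn": 0,"grip": 0.05},{"tx": 0,"ty": 0,"tz": 0.03,"turn": 0,"grip": 0.05},{"tx": 0,"ty": 0,"tz": 0.02,"turn": 0,"grip": 0.05},{"tx": 0,"ty": 0,"tz": 0,"turn": 0,"grip": 0.05}]}}

```text
time: 20.95
position: [0.4952, -0.3683, 0.0563]
tool_rot: [-3.137, -0.155, -0.003]
ft_force: [-3.6, 3.1, 10.2]
grip_width: 0.224
grip_force: 59.9
```

Seated (10 N). Releasing and rising.

{"api": "send_rows", "payload": {"steps": [{"tx": 0,"ty": 0,"tz": -0.02,"turn": 0,"grip": 0.4},{"tx": 0,"ty": 0,"tz": 0,"turn": 0,"grip": 0.4},{"tx": 0,"ty": 0,"tz": 0,"turn": 0,"grip": 0.4},{"tx": 0,"ty": 0,"tz": -0.3,"turn": 0,"grip": 0.4},{"tx": 0,"ty": 0,"tz": -0.7,"turn": 0,"grip": 0.4},{"tx": 0,"ty": 0,"tz": -0.9,"turn": 0,"grip": 0.4},{"tx": -0.7,"ty": 0,"tz": -0.6,"turn": 0,"grip": 0.4},{"tx": -0.7,"ty": 0,"tz": 0,"turn": 0,"grip": 0.4},{"tx": 0,"ty": 0,"tz": 0,"turn": 0,"grip": 0.4}]}}

```text
time: 22.08
position: [0.4078, -0.3782, 0.2071]
tool_rot: [-3.137, -0.147, -0.004]
ft_force: [0.8, 0.1, -0.5]
grip_width: 0.4
grip_force: 0.0
```

Run:
```python
from h import *
np.set_printoptions(precision=4,suppress=True)
s,im=snap("wrist");p,Rm,y=pose(s);print(s["time"],p,y,s["ft_force"],s["grip_width"])
q=np.array([.5446,-.3624]);u=np.radians(5.75)
for a,b in [(-35,26),(-35,-26),(35,26)]:
    P=[q[0]+np.cos(u)*a/1e3-np.sin(u)*b/1e3,q[1]+np.sin(u)*a/1e3+np.cos(u)*b/1e3,.104];print((a,b),wproj(s,im,P))
c,r=wproj(s,im,[*q,.104]).astype(int)
g=cv2.GaussianBlur(im["pixels"],(0,0),1).astype(float)
col=g[:150,c-8:c+8].mean(1);e=np.abs(col[2:]-col[:-2]).sum(1);print("col",[(i+1,int(e[i])) for i in range(1,147) if e[i]>40 and e[i]>=e[i-1] and e[i]>=e[i+1]])
row=g[r-6:r+6].mean(0);e=np.abs(row[2:]-row[:-2]).sum(1);print("row",[(i+1,int(e[i])) for i in range(220,350) if e[i]>40 and e[i]>=e[i-1] and e[i]>=e[i+1]])
_,sc=snap("scene");print(sc["pixels"][240:300:12,100:140:10].tolist() if 0 else np.abs(sc["pixels"][250:375,40:200].astype(int)-d["scene"]["pixels"][250:375,40:200]).max(2).__gt__(40).mean())
```

```text
22.075 [ 0.4078 -0.3782  0.2071] 5.3531608013300485 [ 0.8336  0.1081 -0.549 ] 0.4001000177213289
(-35, 26) [243.0806  83.8869]
(-35, -26) [311.3179  83.2149]
(35, 26) [243.2763   0.1356]
col [(81, 121), (88, 214)]
row [(243, 146), (311, 162), (336, 176), (340, 179), (347, 168)]
0.0058
```

```bash
python3 -c "
from bench import ctrl
print(ctrl.close_job())"
```

```text
the job is handed in; nothing more can be done
None
```

I handed the job in at about 22 s of the 61 s limit: the filler is flush in the slot, both dogs are driven down flush with the mallet, and the mallet stands back in the tray, all confirmed in camera and force readings, though the hand-in returned no verdict.

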